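# Put the ceramic packages away with their like

## Task

Clear the four grey ceramic packages off the black mat: put each one, flat and gold side up, in the empty compartment of the clear tray whose other compartment already holds packages of the same shape and size. Set them down gently, without dropping them, and leave the two gold heat spreaders where they lie on the mat.

Things in the scene. Friction and masses are not known exactly. Their poses are not given: they have to be found in the camera images.
- pkg_bar: A long rectangular grey ceramic package, 58 x 18 mm and 10 mm high, small gold pads along both long edges; its x axis runs along the 58 mm length. Gripped across the 18 mm width. Loose, lying flat with the gold side up on a black mat (mat 4 mm thick) at the start; origin at the centre of the underside, z up.
- pkg_large: A large square grey ceramic package, 38 x 38 mm and 10 mm high, with a square gold ring round a dark window on top; its x and y axes are parallel to its sides. Loose, lying flat with the gold side up on a black mat (mat 4 mm thick) at the start; origin at the centre of the underside, z up.
- pkg_small: A small square grey ceramic package, 24 x 24 mm and 10 mm high, with a square gold ring round a dark window on top; its x and y axes are parallel to its sides. Loose, lying flat with the gold side up on a black mat (mat 4 mm thick) at the start; origin at the centre of the underside, z up.
- pkg_disc: A round grey ceramic package, 38 mm in diameter and 10 mm high, with a round gold ring round a dark window on top. Loose, lying flat with the gold side up on a black mat (mat 4 mm thick) at the start; origin at the centre of the underside, z up.
- tray_bar: Fixed clear plastic tray on the bench, 96 mm (x) by 189 mm (y), two open compartments side by side along y, each 90 x 90 mm inside; floor 2 mm, walls and divider 3 mm thick, rims 9 mm above the bench. The one centred at y = +46.5 mm holds three long rectangular packages like pkg_bar, fixed; the one at y = -46.5 mm is empty. Origin: centre of the underside, z up.
- tray_large: Fixed clear plastic tray on the bench, 96 mm (x) by 189 mm (y), two open compartments side by side along y, each 90 x 90 mm inside; floor 2 mm, walls and divider 3 mm thick, rims 9 mm above the bench. The one centred at y = +46.5 mm holds two large square packages like pkg_large, fixed; the one at y = -46.5 mm is empty. Origin: centre of the underside, z up.
- tray_small: Fixed clear plastic tray on the bench, 96 mm (x) by 189 mm (y), two open compartments side by side along y, each 90 x 90 mm inside; floor 2 mm, walls and divider 3 mm thick, rims 9 mm above the bench. The one centred at y = +46.5 mm holds four small square packages like pkg_small, fixed; the one at y = -46.5 mm is empty. Origin: centre of the underside, z up.
- tray_disc: Fixed clear plastic tray on the bench, 96 mm (x) by 189 mm (y), two open compartments side by side along y, each 90 x 90 mm inside; floor 2 mm, walls and divider 3 mm thick, rims 9 mm above the bench. The one centred at y = +46.5 mm holds two round packages like pkg_disc, fixed; the one at y = -46.5 mm is empty. Origin: centre of the underside, z up.
- spreader_square: A gold-coloured square plate (heat spreader), 34 x 34 mm and 5 mm thick, loose on the black mat; to be left alone. Origin at the centre of the underside.
- spreader_round: A gold-coloured round plate (heat spreader), 34 mm in diameter and 5 mm thick, loose on the black mat; to be left alone. Origin at the centre of the underside.

How it is judged (in metres and radians):
At the end, for the whole second after the job is handed in: Each grey package lies flat, gold side up (tilt under 0.08 rad), on the floor of the empty compartment (within 5 mm of the tray's underside, wholly between the walls) of the tray that holds its like, released and at rest; both gold spreaders are within 12 mm of where they started (x of pkg_bar in the frame of tray_bar between -0.037 and 0.037 m and y of pkg_bar in the frame of tray_bar between -0.0835 and -0.0095 m and z of pkg_bar in the frame of tray_bar between 0 and 0.005 m and angle between each of pkg_bar, pkg_large, pkg_small, pkg_disc's own z axis and vertical below 0.08 rad and linear speed of each of pkg_bar, pkg_large, pkg_small, pkg_disc below 0.02 m/s and contact force between each of pkg_bar, pkg_large, pkg_small, pkg_disc and the fingers below 0.05 N and x of pkg_large in the frame of tray_large between -0.037 and 0.037 m and y of pkg_large in the frame of tray_large between -0.0835 and -0.0095 m and z of pkg_large in the frame of tray_large between 0 and 0.005 m and x of pkg_small in the frame of tray_small between -0.037 and 0.037 m and y of pkg_small in the frame of tray_small between -0.0835 and -0.0095 m and z of pkg_small in the frame of tray_small between 0 and 0.005 m and x of pkg_disc in the frame of tray_disc between -0.037 and 0.037 m and y of pkg_disc in the frame of tray_disc between -0.0835 and -0.0095 m and z of pkg_disc in the frame of tray_disc between 0 and 0.005 m and distance of each of spreader_square, spreader_round from where it was at the start of the episode below 0.012 m); the robot touches nothing.
It fails at once if a package is dropped, thrown or knocked away (moving faster than 0.45 m/s with no finger on it, as after a free fall of 10 mm) ((contact force between pkg_bar and the fingers below 0.02 N and linear speed of pkg_bar above 0.45 m/s) or (contact force between pkg_large and the fingers below 0.02 N and linear speed of pkg_large above 0.45 m/s) or (contact force between pkg_small and the fingers below 0.02 N and linear speed of pkg_small above 0.45 m/s) or (contact force between pkg_disc and the fingers below 0.02 N and linear speed of pkg_disc above 0.45 m/s)).
It fails at once if a gold heat spreader is shifted by more than 12 mm (distance of any of spreader_square, spreader_round from where it was at the start of the episode above 0.012 m).
It also fails if it takes over 96 s, if anything falls off the work surface, if the arm or the gripper's body presses on something with over 40 N, if the wrist force passes 120 N, or if a joint passes its speed limit or range.

## Robot

A 6-joint arm with a two-finger parallel gripper is mounted at the origin on the work surface. World frame = base frame: x ahead of the robot, y to its left, z up, the work surface at z = 0. Lengths are in m, angles in degrees, forces in N, time in s.
With the tool pointing down it reaches from about 0.3 to 0.75 m from the base axis. Payload 8.5 kg.
Tool frame: the origin (TCP) lies on the mounting face of the last link; the fingertips stand 166 mm ahead of it and the grasp point (between the pads) lies 147 mm ahead of it; z points along the fingers, y is the line along which they close (so a half turn about z gives the same grasp; the last joint's range is limited). The gripper opens to 88 mm and grips with 3 to 60 N. Pads are 18 mm wide; open, the fingers measure 123 mm over their backs; the gripper's body (75 mm by 187 mm) begins 45 mm behind the grasp point.
Start: joints at [-80.69, 21.807, 74.336, -0, 83.858, -12.336], TCP at [0.203, -0.511, 0.405] pointing down, gripper open.
Joint ranges: [-178.18, 178.18], [-50.72, 133.34], [12.68, 142.11], [-81.47, 261.47], [9.98, 163.14], [-165.26, 165.26]. Speed limits (degrees/s): [136.94, 136.94, 180, 180, 180, 180].

## Interface

Orientations are given as a 3x3 rotation matrix whose columns are the frame's x, y, z axes.
In Python, from rig import * gives the robot as it stands.
- The arm moves only by the tool hand_motion, called after "Call:" as name(argument=value, ...), one argument or row to a line, values as JSON. Schema: {"type":"object","properties":{"plan":{"type":"array","items":{"type":"array","items":{"type":"number"},"minItems":6,"maxItems":6},"minItems":1,"maxItems":10},"jaw":{"type":"number"},"only":{"type":"string"},"quiet":{"type":"boolean"},"lines":{"type":"string"}},"required":["plan"],"additionalProperties":false}. plan is a list of rows, 1 to 10 of them, each of 6 numbers: dx, dy, dz in m, then a rotation vector rx, ry, rz in degrees; each row is the pose to reach, as a shift and turn from the pose commanded when the call began, along the tool's axes at that moment; what a row does not reach only later rows make up. A row lasts 1/8 s, in which the tool goes at most 0.0625 m and 10.7 degrees, less where a joint would pass 70% of its speed; a pose out of reach is approached as far as the arm can. jaw is the finger opening in m, set as the call begins (left out keeps the last). The fingers move at their own pace and stop on an object; the grip force is fixed at half the most. Time passes only in rows, so rows that do not move let the fingers close. The tool returns the time, the measured TCP pose, the force, the opening and the grip force at its end. only (a regular expression) keeps the lines of the reply that match it, lines (a string "A,B") keeps lines A to B, and quiet returns only ok. Input that does not fit is refused with a message, and nothing moves.
- state(): the state, without advancing time (a new reading comes with each control period).
- read_camera(name): name is "scene" or "top" or "wrist"; returns a dict with "image" (480x640x3 uint8, red, green, blue), "camera_matrix" (3x3 intrinsics, pixels), "eye" and "attitude" of the camera in the world; the wrist camera has in their place "tool_from_camera" (4x4, takes a point from camera to tool coordinates, whose origin is the TCP and whose axes are the flange's). Camera axes: x right, y down, z forward; pixel columns grow to the right and rows downward; lengths in m; the calibration is good to about 2 mm. A picture is of the moment at which its call begins: read the wrist's pose just before it. There is no depth.
- job_done(): hands the job in; it is judged then, once.
Trained networks look in a picture, given as the dict that the camera call returned (one of the last four; its "shot" number tells which), for a name from the list of things; names that differ only in an ending like _2 or _b are one class to them, and where a whole thing is asked for, a point or a joint stands for the part that bears it (a point fixed in the world has none). Each returns a list of dicts, best first, with "p" (0 to 1); they miss things now and then, are a little off and sometimes report something else, mostly with a low value. They report only what shows in the picture. A call takes as long as a camera call.
- outline_of(picture, name): "pixels" (480x640 bool, what is visible of it) and "centre" ([column, row] in pixels, amid what is visible of it).
- pinpoint(picture, name): "centre" ([column, row] in pixels: a listed point, or the origin of a listed thing).
The state is a dict: "time": time; "joint_pos": joint angles; "joint_velocities": joint speeds; "effort": joint torques, N m; "eef_pos": TCP position; "orientation": TCP orientation; "contact_force": force on the tool from outside, world axes, zero at the start; "torque": the same for the moment, N m; "width": finger opening in m; "grasp_force": force on a finger pad.
Only numpy, scipy, OpenCV 4.12 (cv2) and the standard library are available. Lean on these libraries where they do the work, as an engineer would, in place of code of your own. Each camera call takes 0.05 s, during which the arm holds its last target. There are 200 camera calls.

## Working session

There is one attempt and no reset: what is moved stays moved. The work goes in short steps, Python scripts to look and compute and a tool call to move; the robot and the scene stay as the last step left them, time stands still between calls to the robot, and variables do not carry over. Pictures are saved under pics/ and viewed, at most 14 in all, crops included, and the job is handed in when it is done.

```bash
mkdir -p pics; ls
```

Run:
```python
from rig import *
import cv2,numpy as np
s=state();print(s)
ims=[]
for n in("scene","top"):
    r=read_camera(n);ims.append(r)
    print(n,r["camera_matrix"],r["eye"],r["attitude"])
    cv2.imwrite(f"pics/{n}0.png",r["image"][:,:,::-1])
```

```text
pics
{'time': 0.0, 'joint_pos': array([-8.06898061e+01,  2.18414941e+01,  7.43841335e+01, -1.49617267e-03,
        8.38568022e+01, -1.23360861e+01]), 'joint_velocities': array([-0.05209868,  0.04213205,  0.07371566, -0.0917668 , -0.09432944,
        0.03673831]), 'effort': array([ 2.57809246e-03, -4.37916827e+01, -2.24560583e+01,  7.14434171e-02,
        3.51990026e-02, -1.01842204e-04]), 'eef_pos': array([ 0.20286814, -0.51117713,  0.40413652]), 'orientation': array([[ 9.29477833e-01,  3.68877880e-01, -2.58368396e-04],
       [ 3.68877863e-01, -9.29476798e-01,  1.41551839e-03],
       [ 2.82005993e-04, -1.41099935e-03, -9.99998965e-01]]), 'contact_force': array([-0.59520833,  0.7338492 , -0.49716565]), 'torque': array([ 0.0136548 , -0.00286731,  0.01018665]), 'grasp_force': 0.0, 'width': 0.08788738945540114}
scene [[560.78865422   0.         328.13050344]
 [  0.         560.78865422 241.19254962]
 [  0.           0.           1.        ]] [1.09291655 0.03170301 0.79080654] [[-0.03957953  0.81124515 -0.58336504]
 [ 0.99918795  0.02772574 -0.02923558]
 [-0.007543   -0.58404845 -0.81168375]]
top [[486.56615068   0.         318.37989722]
 [  0.         486.56615068 244.07029599]
 [  0.           0.           1.        ]] [0.37837417 0.01997747 1.05544994] [[ 0.01741303 -0.98631538  0.16394743]
 [-0.99945057 -0.02179555 -0.0249703 ]
 [ 0.02820192 -0.16342255 -0.98615299]]
```

View pics/top0.png

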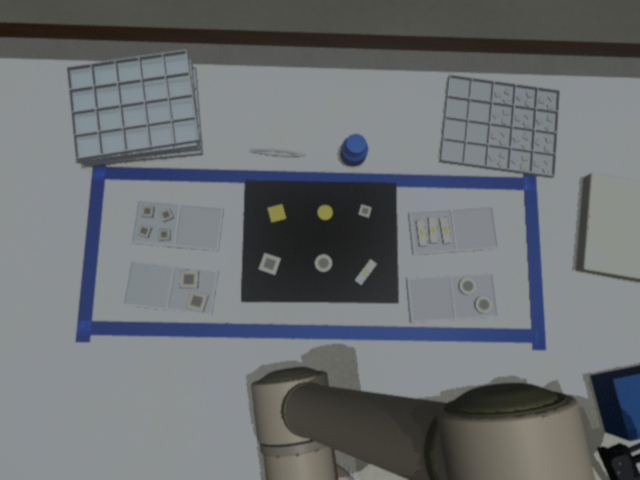

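Create h.py:
```python
from rig import *
import cv2,numpy as np
def world(r,px,z,pose=None):
    """pixel -> world point on plane height z"""
    K=r["camera_matrix"]
    if pose is None: R,e=np.array(r["attitude"]),np.array(r["eye"])
    else:
        T=np.eye(4);T[:3,:3]=pose["orientation"];T[:3,3]=pose["eef_pos"]
        M=T@np.array(r["tool_from_camera"]);R,e=M[:3,:3],M[:3,3]
    px=np.atleast_2d(np.array(px,float))
    d=(R@np.linalg.inv(K)@np.c_[px,np.ones(len(px))].T).T
    return e+d*((z-e[2])/d[:,2])[:,None]
P=["pkg_bar","pkg_large","pkg_small","pkg_disc"]
T=["tray_bar","tray_large","tray_small","tray_disc"]
S=["spreader_square","spreader_round"]
def rect(r,m,z,pose=None):
    c,_=cv2.findContours(m.astype(np.uint8),cv2.RETR_EXTERNAL,cv2.CHAIN_APPROX_NONE)
    c=max(c,key=cv2.contourArea)[:,0]
    w=world(r,c,z,pose)[:,:2]*1000
    (x,y),(a,b),t=cv2.minAreaRect(w.astype(np.float32))
    if a<b:a,b,t=b,a,t+90
    return np.round([x,y,a,b,t%180],1)
```

Run:
```python
from h import *
for cam in("top","scene"):
    r=read_camera(cam)
    for n in P+T+S:
        z=.002 if n in T else .014 if n in P else .009
        for d in outline_of(r,n)[:2]: print(cam,n,round(d["p"],2),np.round(d["centre"]),int(d["pixels"].sum()),rect(r,d["pixels"],z))
        zo=0 if n in T else .004
        for d in pinpoint(r,n)[:2]: print("   pin",round(d["p"],2),np.round(d["centre"],1),np.round(world(r,d["centre"],zo)[0],4))
```

```text
top pkg_bar 0.76 [369. 272.] 243 [ 492.7 -108.9   60.2   19.6  145.2]
   pin 0.61 [366.4 274.6] [ 0.4882 -0.1123  0.004 ]
   pin 0.6 [364.4 211.3] [ 0.6292 -0.1076  0.004 ]
top pkg_large 0.6 [269. 262.] 336 [504.9  98.4  39.6  39.5  72.7]
   pin 0.66 [269.  262.2] [0.5109 0.0999 0.004 ]
top pkg_small 0.51 [364. 208.] 119 [ 626.8 -106.8   25.1   23.6  162.3]
   pin 0.47 [363.2 211.6] [ 0.6285 -0.105   0.004 ]
top pkg_disc 0.76 [323. 264.] 228 [508.2 -17.1  34.8  34.6   1.1]
   pin 0.54 [324.  262.3] [ 0.5132 -0.0196  0.004 ]
   pin 0.17 [362.9 213.7] [ 0.6237 -0.1043  0.004 ]
top tray_bar 0.65 [452. 233.] 3750 [ 592.4 -307.1  195.5  100.9   94.6]
   pin 0.62 [448.6 232.8] [ 0.5857 -0.2961  0.    ]
top tray_large 0.74 [172. 289.] 4134 [452.2 309.3 193.4  99.3  84.1]
top tray_large 0.67 [451. 231.] 3837 [ 593.  -306.8  196.2  100.8   95.3]
   pin 0.94 [174.5 286.3] [0.455  0.3011 0.    ]
top tray_small 0.96 [177. 226.] 3994 [589.3 302.5 200.  101.2  85.9]
   pin 0.87 [180.1 224.7] [0.5902 0.2978 0.    ]
   pin 0.4 [326.2 216.3] [ 0.6168 -0.023   0.    ]
top tray_disc 0.81 [450. 296.] 39
[... 1005 characters left out ...]
449.5 309.6 195.1 107.4  83.6]
   pin 0.84 [500.8 215. ] [0.4562 0.3103 0.    ]
scene tray_small 0.93 [510. 275.] 6214 [586.8 304.5 194.7 104.8  86. ]
   pin 0.61 [507.1 278.1] [0.5896 0.3021 0.    ]
scene tray_disc 0.84 [164. 200.] 4405 [ 440.5 -299.6  193.3  103.6   93.6]
   pin 0.75 [168.2 195.8] [ 0.4313 -0.2966 -0.    ]
   pin 0.36 [381.8 234. ] [0.5058 0.0966 0.    ]
scene spreader_square 0.92 [376. 288.] 385 [620.6  86.9  35.8  33.9  15.7]
   pin 0.66 [378.7 284.8] [0.6124 0.0895 0.004 ]
scene spreader_round 0.89 [312. 288.] 314 [625.1 -19.   33.9  32.6   2. ]
scene spreader_round 0.43 [502. 215.] 4881 [455.9 307.2 190.6 106.   84. ]
   pin 0.52 [310.5 291.4] [ 0.6288 -0.0213  0.004 ]
```

The top view shows four trays flanking the mat. The empty compartments are the right half of tray_bar (~475,228), the left half of tray_disc (~433,298), the right half of tray_small (~200,228) and the left half of tray_large (~148,285). The packages sit at bar (366,272), disc (323,263), large (269,263) and small (365,211). The measured sizes match the given ones, so I'm moving above the bar first.

Add to h.py:
```python
def go(x,y,z,phi):
    """print shift/turn in tool axes to TCP (x,y,z) m, tool down, closing axis at phi deg"""
    from scipy.spatial.transform import Rotation as Ro
    s=state();p=np.radians(phi);c,q=np.cos(p),np.sin(p)
    D=np.array([[-q,c,0],[c,q,0],[0,0,-1]]);R=np.array(s["orientation"])
    print("delta",np.round(R.T@(np.array([x,y,z])-s["eef_pos"]),4),np.round(Ro.from_matrix(R.T@D.T).as_rotvec(degrees=True),1),"t",s["time"])
```

Run:
```python
from h import *
go(.492,-.109,.30,-125)
```

```text
delta [ 0.4171 -0.2672  0.1047] [-0.  -0.  56.6] t 2.2
```

Call:
hand_motion(
  plan=[
    [0.417,-0.267,0.105,0,0,56.6],
    [0.417,-0.267,0.105,0,0,56.6],
    [0.417,-0.267,0.105,0,0,56.6],
    [0.417,-0.267,0.105,0,0,56.6],
    [0.417,-0.267,0.105,0,0,56.6],
    [0.417,-0.267,0.105,0,0,56.6],
    [0.417,-0.267,0.105,0,0,56.6],
    [0.417,-0.267,0.105,0,0,56.6],
    [0.417,-0.267,0.105,0,0,56.6],
    [0.417,-0.267,0.105,0,0,56.6],
  ],
  jaw=0.05,
)

```text
time: 3.45
eef_pos: [0.4925, -0.1079, 0.2993]
orientation: [[0.821, -0.57, -0.001], [-0.57, -0.821, 0.0], [-0.001, 0.0, -1.0]]
contact_force: [1.1, 0.1, -0.4]
width: 0.05
grasp_force: 0.0
```

Add to h.py:
```python
def look(n,z=.014,tag=None):
    s=state();r=read_camera("wrist")
    if tag: cv2.imwrite(f"pics/{tag}.png",r["image"][:,:,::-1])
    for d in outline_of(r,n)[:2]: print(n,round(d["p"],2),np.round(d["centre"]),int(d["pixels"].sum()),rect(r,d["pixels"],z,s))
    return r,s
```

Run:
```python
from h import *
r,s=look("pkg_bar",tag="w1")
print(s["eef_pos"],s["joint_pos"]); go(.492,-.109,.30,-125)
```

```text
pkg_bar 0.67 [308. 225.] 2358 [ 493.8 -108.5   58.9   17.9  143.8]
[ 0.49254219 -0.10789454  0.29932887] [-2.58315108e+01  2.34812632e+01  9.10435519e+01 -8.67792875e-05
  6.55194358e+01  9.89409877e+01]
delta [-0.0002 -0.0007 -0.0001] [ 0.  -0.   0.1] t 3.55
```

View pics/w1.png

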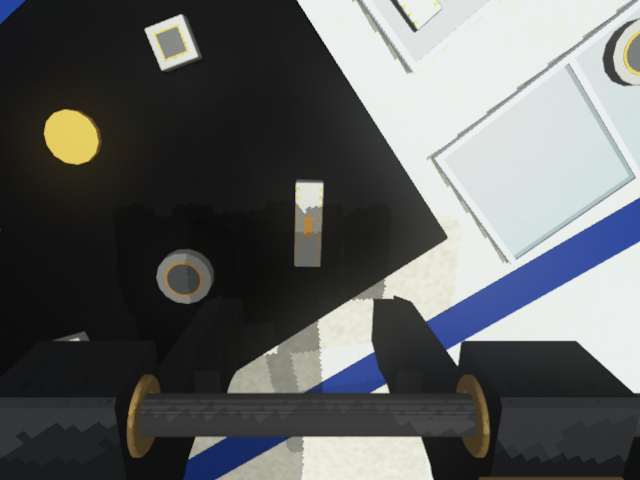

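The wrist view shows the bar at (308,225), measuring 59 x 18 mm at (0.494,-0.1085) with its axis at 144°. That matches, so I'm descending.

Call:
hand_motion(
  plan=[
    [0.0014,0,0.05,0,0,1.2],
    [0.0014,0,0.1,0,0,1.2],
    [0.0014,0,0.12,0,0,1.2],
    [0.0014,0,0.127,0,0,1.2],
    [0.0014,0,0.127,0,0,1.2],
    [0.0014,0,0.127,0,0,1.2],
  ],
  jaw=0.04,
)

```text
time: 4.3
eef_pos: [0.4933, -0.1104, 0.1738]
orientation: [[0.807, -0.59, 0.002], [-0.59, -0.807, -0.001], [0.002, -0.0, -1.0]]
contact_force: [0.2, -0.1, 0.2]
width: 0.0399
grasp_force: 0.0
```

Call:
hand_motion(
  plan=[
    [0,0,0,0,0,0],
    [0,0,0,0,0,0],
    [0,0,0,0,0,0],
    [0,0,0,0,0,0],
    [0,0,0,0,0,0],
  ],
  jaw=0,
)

```text
time: 4.92
eef_pos: [0.4932, -0.11, 0.1731]
orientation: [[0.807, -0.59, 0.0], [-0.59, -0.807, -0.0], [0.001, -0.0, -1.0]]
contact_force: [-0.0, 0.7, 5.5]
width: 0.0173
grasp_force: 30.0
```

Run:
```python
from h import *
go(.4938,-.1085,.172,-126.2)
```

```text
delta [-0.0004 -0.0016  0.0011] [-0.  -0.   0.1] t 4.925
```

Gripped at 17.3 mm with 30 N. Lifting, then moving to tray_bar.

Call:
hand_motion(
  plan=[
    [0,0,-0.01,0,0,0],
    [0,0,-0.03,0,0,0],
    [0,0,-0.06,0,0,0],
    [0,0,-0.07,0,0,0],
    [0,0,-0.07,0,0,0],
  ],
)

```text
time: 5.55
eef_pos: [0.493, -0.11, 0.2429]
orientation: [[0.807, -0.59, 0.001], [-0.59, -0.807, -0.0], [0.001, -0.0, -1.0]]
contact_force: [-0.2, 0.7, -0.2]
width: 0.0173
grasp_force: 30.0
```

Run:
```python
from h import *
go(.593,-.353,.243,-85.2)
```

```text
delta [2.241e-01 1.373e-01 1.000e-04] [  0.   -0.  -40.9] t 5.55
```

Call:
hand_motion(
  plan=[
    [0.02,0.012,0,0,0,-4],
    [0.055,0.034,0,0,0,-10],
    [0.09,0.055,0,0,0,-17],
    [0.13,0.08,0,0,0,-24],
    [0.165,0.101,0,0,0,-31],
    [0.195,0.12,0,0,0,-36],
    [0.215,0.132,0,0,0,-39],
    [0.224,0.137,0,0,0,-40.9],
    [0.224,0.137,0,0,0,-40.9],
  ],
)

```text
time: 6.68
eef_pos: [0.5931, -0.3532, 0.2408]
orientation: [[0.997, 0.082, -0.002], [0.082, -0.997, 0.002], [-0.002, -0.002, -1.0]]
contact_force: [0.8, -0.0, -0.8]
width: 0.0177
grasp_force: 30.0
```

Run:
```python
from h import *
r,s=look("tray_bar",.009,tag="w2")
```

```text
tray_bar 0.83 [197. 234.] 54731 [ 591.3 -303.3  190.6   98.7   95.4]
```

View pics/w2.png

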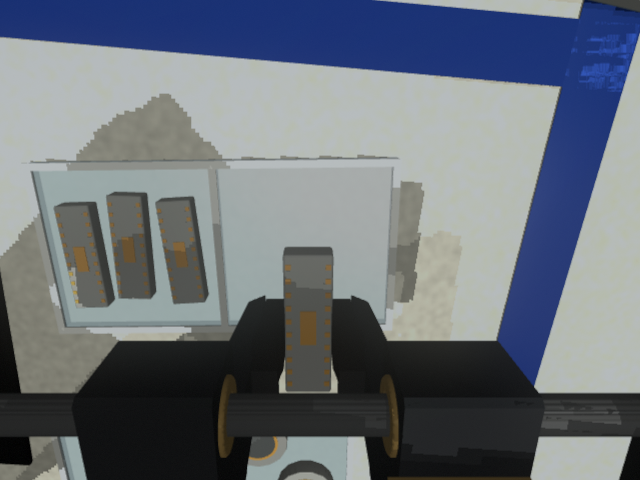

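The wrist view shows the bar level in the grip at (308,315), above the empty right half of tray_bar (220-390, 165-325). I'm shifting about 3 mm to centre it, then lowering.

Call:
hand_motion(
  plan=[
    [0.0022,-0.0034,0.03,0,0,0],
    [0.0022,-0.0034,0.055,0,0,0],
    [0.0022,-0.0034,0.066,0,0,0],
    [0.0022,-0.0034,0.069,0,0,0],
    [0.0022,-0.0034,0.071,0,0,0],
    [0.0022,-0.0034,0.0718,0,0,0],
    [0.0022,-0.0034,0.0718,0,0,0],
    [0.0022,-0.0034,0.0718,0,0,0],
  ],
)

```text
time: 7.78
eef_pos: [0.5951, -0.3492, 0.1712]
orientation: [[0.997, 0.083, 0.0], [0.083, -0.997, -0.0], [0.0, 0.0, -1.0]]
contact_force: [0.8, 0.0, -0.9]
width: 0.0176
grasp_force: 30.0
```

Call:
hand_motion(
  plan=[
    [0,0,0.0005,0,0,0],
    [0,0,0.001,0,0,0],
    [0,0,0.001,0,0,0],
  ],
)

```text
time: 8.15
eef_pos: [0.5951, -0.3492, 0.1711]
orientation: [[0.997, 0.083, 0.001], [0.083, -0.997, -0.001], [0.0, 0.001, -1.0]]
contact_force: [-2.7, 2.1, 6.2]
width: 0.0173
grasp_force: 30.0
```

Touchdown at 6 N. Releasing and lifting.

Call:
hand_motion(
  plan=[
    [0,0,0,0,0,0],
    [0,0,0,0,0,0],
    [0,0,0,0,0,0],
    [0,0,-0.005,0,0,0],
    [0,0,-0.03,0,0,0],
    [0,0,-0.08,0,0,0],
    [0,0,-0.13,0,0,0],
    [0,0,-0.13,0,0,0],
  ],
  jaw=0.035,
)

```text
time: 9.15
eef_pos: [0.5953, -0.3493, 0.3049]
orientation: [[0.997, 0.083, 0.007], [0.083, -0.997, -0.006], [0.006, 0.006, -1.0]]
contact_force: [0.3, 0.7, -0.6]
width: 0.0352
grasp_force: 0.0
```

Run:
```python
from h import *
r,s=look("pkg_bar",.012)
go(.511,-.018,.30,-85.5)
```

```text
pkg_bar 0.85 [304. 227.] 2215 [ 595.  -347.9   59.    18.1    4.7]
delta [-5.620e-02 -3.369e-01 -1.000e-04] [-0.   0.   0.2] t 9.25
```

The bar is placed and centred. Next is the disc.

Call:
hand_motion(
  plan=[
    [-0.056,-0.337,0,0,0,0],
    [-0.056,-0.337,0,0,0,0],
    [-0.056,-0.337,0,0,0,0],
    [-0.056,-0.337,0,0,0,0],
    [-0.056,-0.337,0,0,0,0],
    [-0.056,-0.337,0,0,0,0],
    [-0.056,-0.337,0,0,0,0],
    [-0.056,-0.337,0,0,0,0],
  ],
  jaw=0.056,
)

```text
time: 10.25
eef_pos: [0.5117, -0.0188, 0.2992]
orientation: [[0.997, 0.082, -0.001], [0.082, -0.997, 0.0], [-0.001, -0.0, -1.0]]
contact_force: [0.1, -0.6, -0.7]
width: 0.0561
grasp_force: 0.0
```

Run:
```python
from h import *
r,s=look("pkg_disc",.014)
d=outline_of(r,"pkg_disc")[0]
x,y=rect(r,d["pixels"],.014,s)[:2]/1000
go(x,y,.1725,-85.5)
```

```text
pkg_disc 0.97 [305. 230.] 2535 [511.1 -16.3  38.   37.1  29.2]
delta [-0.0003 -0.0028  0.127 ] [-0.   0.   0.2] t 10.4
```

Call:
hand_motion(
  plan=[
    [0,-0.0025,0.05,0,0,0],
    [0,-0.0025,0.1,0,0,0],
    [0,-0.0025,0.12,0,0,0],
    [0,-0.0025,0.127,0,0,0],
    [0,-0.0025,0.127,0,0,0],
    [0,-0.0025,0.127,0,0,0],
  ],
)

```text
time: 11.15
eef_pos: [0.5115, -0.0157, 0.1739]
orientation: [[0.997, 0.082, 0.002], [0.082, -0.997, -0.0], [0.002, 0.001, -1.0]]
contact_force: [-0.6, 0.1, 0.6]
width: 0.0558
grasp_force: 0.0
```

Call:
hand_motion(
  plan=[
    [0,0,0,0,0,0],
    [0,0,0,0,0,0],
    [0,0,0,0,0,0],
    [0,0,0,0,0,0],
  ],
  jaw=0,
)

```text
time: 11.65
eef_pos: [0.5113, -0.0155, 0.1734]
orientation: [[0.997, 0.083, 0.001], [0.083, -0.997, -0.0], [0.001, 0.0, -1.0]]
contact_force: [-0.3, -0.2, 5.9]
width: 0.0363
grasp_force: 30.0
```

Call:
hand_motion(
  plan=[
    [0,0,-0.01,0,0,0],
    [0,0,-0.03,0,0,0],
    [0,0,-0.06,0,0,0],
    [0,0,-0.07,0,0,0],
    [0,0,-0.07,0,0,0],
  ],
)

```text
time: 12.28
eef_pos: [0.5111, -0.0155, 0.2432]
orientation: [[0.997, 0.083, 0.001], [0.083, -0.997, -0.0], [0.001, 0.0, -1.0]]
contact_force: [-0.5, -0.1, 0.1]
width: 0.0368
grasp_force: 30.0
```

Run:
```python
from h import *
go(.437,-.254,.243,-85.5)
```

```text
delta [-9.360e-02  2.316e-01  1.000e-04] [ 0.  -0.   0.2] t 12.275
```

Call:
hand_motion(
  plan=[
    [-0.008,0.02,0,0,0,0],
    [-0.024,0.06,0,0,0,0],
    [-0.042,0.105,0,0,0,0],
    [-0.06,0.15,0,0,0,0],
    [-0.077,0.19,0,0,0,0],
    [-0.088,0.217,0,0,0,0],
    [-0.0935,0.2315,0,0,0,0],
    [-0.0935,0.2315,0,0,0,0],
    [-0.0935,0.2315,0,0,0,0],
  ],
)

```text
time: 13.4
eef_pos: [0.4374, -0.253, 0.2427]
orientation: [[0.996, 0.084, -0.001], [0.084, -0.996, 0.001], [-0.001, -0.001, -1.0]]
contact_force: [0.5, 0.1, -0.7]
width: 0.0366
grasp_force: 30.0
```

Run:
```python
from h import *
r,s=look("tray_disc",.009,tag="w3")
go(.437,-.254,.243,-85.5)
```

```text
tray_disc 0.58 [414. 233.] 53000 [ 442.8 -297.3  190.4   98.8   94.8]
delta [-0.0005  0.001  -0.0001] [-0.   0.   0.3] t 13.5
```

View pics/w3.png

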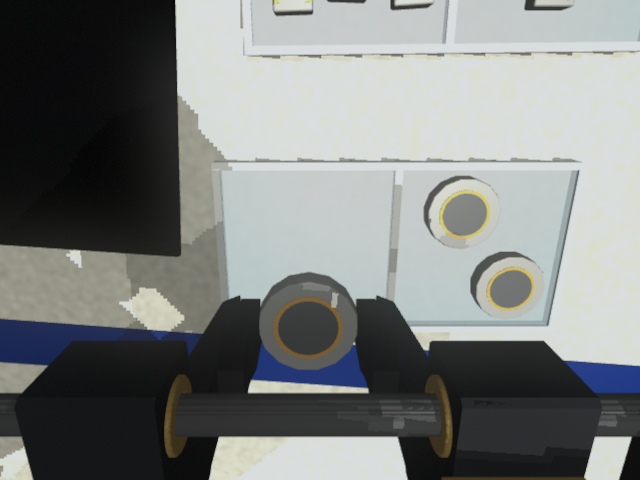

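The disc is level in the grip at (308,322), above the empty left half of tray_disc. I'm shifting about 2 mm and lowering.

Call:
hand_motion(
  plan=[
    [0.0017,-0.002,0.03,0,0,0],
    [0.0017,-0.002,0.055,0,0,0],
    [0.0017,-0.002,0.066,0,0,0],
    [0.0017,-0.002,0.069,0,0,0],
    [0.0017,-0.002,0.071,0,0,0],
    [0.0017,-0.002,0.0718,0,0,0],
    [0.0017,-0.002,0.0724,0,0,0],
    [0.0017,-0.002,0.0724,0,0,0],
  ],
)

```text
time: 14.5
eef_pos: [0.4387, -0.2519, 0.1714]
orientation: [[0.997, 0.083, 0.001], [0.083, -0.997, -0.001], [0.001, 0.001, -1.0]]
contact_force: [-1.4, 1.8, 5.6]
width: 0.0364
grasp_force: 30.0
```

Call:
hand_motion(
  plan=[
    [0,0,0,0,0,0],
    [0,0,0,0,0,0],
    [0,0,0,0,0,0],
    [0,0,-0.005,0,0,0],
    [0,0,-0.03,0,0,0],
    [0,0,-0.08,0,0,0],
    [0,0,-0.13,0,0,0],
    [0,0,-0.13,0,0,0],
  ],
  jaw=0.044,
)

```text
time: 15.5
eef_pos: [0.4389, -0.2519, 0.3041]
orientation: [[0.997, 0.083, 0.005], [0.083, -0.997, -0.005], [0.005, 0.006, -1.0]]
contact_force: [0.6, 0.2, -0.4]
width: 0.0443
grasp_force: 0.0
```

Run:
```python
from h import *
r,s=look("pkg_disc",.012)
go(.628,-.106,.30,-107.5)
```

```text
pkg_disc 0.73 [304. 230.] 2397 [ 438.6 -250.4   38.6   36.5    4.7]
delta [ 0.2009 -0.1294  0.0005] [ 0.  -0.  22.2] t 15.6
```

The disc is placed. Next is the small square.

Call:
hand_motion(
  plan=[
    [0.201,-0.129,0,0,0,22.2],
    [0.201,-0.129,0,0,0,22.2],
    [0.201,-0.129,0,0,0,22.2],
    [0.201,-0.129,0,0,0,22.2],
    [0.201,-0.129,0,0,0,22.2],
    [0.201,-0.129,0,0,0,22.2],
  ],
  jaw=0.044,
)

```text
time: 16.35
eef_pos: [0.628, -0.1068, 0.2989]
orientation: [[0.954, -0.3, -0.003], [-0.3, -0.954, 0.001], [-0.003, 0.0, -1.0]]
contact_force: [-0.6, -0.5, 0.2]
width: 0.044
grasp_force: 0.0
```

Run:
```python
from h import *
r,s=look("pkg_small",.014)
d=outline_of(r,"pkg_small")[0]
q=rect(r,d["pixels"],.014,s)
phi=min((q[4]+k*90 for k in range(-4,3)),key=lambda a:abs(a+107.5));print(phi)
go(q[0]/1000,q[1]/1000,.1725,phi)
```

```text
pkg_small 0.8 [310. 227.] 1344 [ 629.2 -105.9   25.2   23.8  162.6]
-107.4
delta [ 0.0011 -0.0022  0.1277] [ 0.   0.1 -0.1] t 16.5
```

Call:
hand_motion(
  plan=[
    [0.001,-0.0018,0.05,0,0,0],
    [0.001,-0.0018,0.1,0,0,0],
    [0.001,-0.0018,0.12,0,0,0],
    [0.001,-0.0018,0.127,0,0,0],
    [0.001,-0.0018,0.127,0,0,0],
    [0.001,-0.0018,0.127,0,0,0],
  ],
)

```text
time: 17.25
eef_pos: [0.6299, -0.1055, 0.1748]
orientation: [[0.954, -0.3, 0.002], [-0.3, -0.954, -0.001], [0.002, 0.0, -1.0]]
contact_force: [-0.9, -0.1, 0.1]
width: 0.0441
grasp_force: 0.0
```

Call:
hand_motion(
  plan=[
    [0,0,0,0,0,0],
    [0,0,0,0,0,0],
    [0,0,0,0,0,0],
    [0,0,0,0,0,0],
    [0,0,0,0,0,0],
  ],
  jaw=0,
)

```text
time: 17.88
eef_pos: [0.6299, -0.1052, 0.1739]
orientation: [[0.954, -0.3, 0.0], [-0.3, -0.954, -0.0], [0.001, 0.0, -1.0]]
contact_force: [-0.6, 0.1, 5.2]
width: 0.0228
grasp_force: 30.0
```

Call:
hand_motion(
  plan=[
    [0,0,-0.01,0,0,0],
    [0,0,-0.03,0,0,0],
    [0,0,-0.06,0,0,0],
    [0,0,-0.07,0,0,0],
    [0,0,-0.07,0,0,0],
  ],
)

```text
time: 18.5
eef_pos: [0.6297, -0.1051, 0.2437]
orientation: [[0.954, -0.3, 0.001], [-0.3, -0.954, -0.0], [0.001, 0.0, -1.0]]
contact_force: [0.3, 0.1, -0.9]
width: 0.0236
grasp_force: 30.0
```

Run:
```python
from h import *
go(.585,.257,.243,-94)
```

```text
delta [-0.1513 -0.3321  0.0006] [  0.   -0.  -13.5] t 18.5
```

Call:
hand_motion(
  plan=[
    [-0.01,-0.022,0,0,0,-1],
    [-0.03,-0.067,0,0,0,-3],
    [-0.053,-0.116,0,0,0,-5],
    [-0.076,-0.167,0,0,0,-7],
    [-0.099,-0.217,0,0,0,-9],
    [-0.12,-0.264,0,0,0,-11],
    [-0.138,-0.303,0,0,0,-12.5],
    [-0.148,-0.325,0,0,0,-13.3],
    [-0.1513,-0.332,0,0,0,-13.5],
    [-0.1513,-0.332,0,0,0,-13.5],
  ],
)

```text
time: 19.75
eef_pos: [0.5846, 0.2572, 0.243]
orientation: [[0.998, -0.068, -0.001], [-0.068, -0.998, -0.0], [-0.001, 0.0, -1.0]]
contact_force: [-0.8, -0.5, 0.1]
width: 0.0234
grasp_force: 30.0
```

Run:
```python
from h import *
r,s=look("tray_small",.009,tag="w4")
go(.585,.257,.243,-94)
```

```text
tray_small 0.68 [207. 238.] 54624 [588.2 303.3 191.2  98.6  86.1]
delta [-0.0002 -0.0008  0.0003] [ 0.  0. -0.] t 19.85
```

View pics/w4.png

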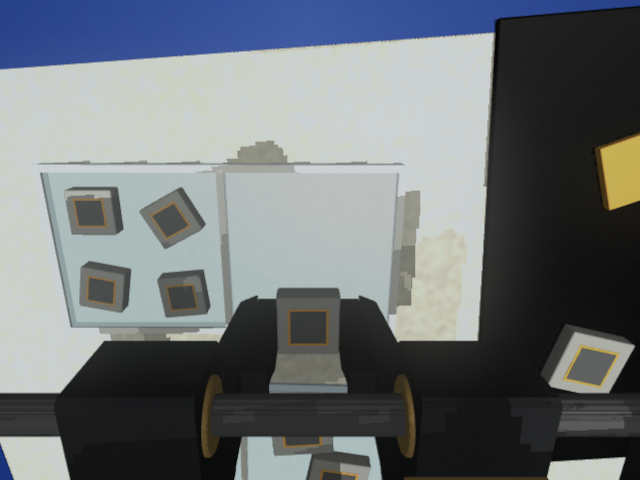

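The small package is level at (308,320), above the empty right half of tray_small, and the measured centre agrees. Lowering.

Call:
hand_motion(
  plan=[
    [0,0,0.03,0,0,0],
    [0,0,0.055,0,0,0],
    [0,0,0.066,0,0,0],
    [0,0,0.069,0,0,0],
    [0,0,0.071,0,0,0],
    [0,0,0.0718,0,0,0],
    [0,0,0.0724,0,0,0],
    [0,0,0.0724,0,0,0],
  ],
)

```text
time: 20.85
eef_pos: [0.5852, 0.2569, 0.1719]
orientation: [[0.998, -0.069, 0.001], [-0.069, -0.998, 0.0], [0.001, -0.0, -1.0]]
contact_force: [-1.0, -1.2, 5.3]
width: 0.0231
grasp_force: 30.0
```

Call:
hand_motion(
  plan=[
    [0,0,0,0,0,0],
    [0,0,0,0,0,0],
    [0,0,0,0,0,0],
    [0,0,-0.005,0,0,0],
    [0,0,-0.03,0,0,0],
    [0,0,-0.08,0,0,0],
    [0,0,-0.13,0,0,0],
    [0,0,-0.13,0,0,0],
  ],
  jaw=0.04,
)

```text
time: 21.85
eef_pos: [0.5853, 0.257, 0.3057]
orientation: [[0.998, -0.069, 0.008], [-0.069, -0.998, 0.002], [0.008, -0.002, -1.0]]
contact_force: [0.7, 0.6, -1.5]
width: 0.0404
grasp_force: 0.0
```

Run:
```python
from h import *
r,s=look("pkg_small",.012)
go(.507,.098,.30,-107.5)
```

```text
pkg_small 0.6 [309. 228.] 1307 [585.  258.3  26.1  23.8 176.1]
pkg_small 0.18 [239. 224.] 36945 [588.8 303.  188.7  96.9  86.1]
delta [-0.0667  0.1638  0.0011] [-0.   0.  13.5] t 21.95
```

The small square is placed. Next is the large square.

Call:
hand_motion(
  plan=[
    [-0.067,0.164,0,0,0,13.5],
    [-0.067,0.164,0,0,0,13.5],
    [-0.067,0.164,0,0,0,13.5],
    [-0.067,0.164,0,0,0,13.5],
    [-0.067,0.164,0,0,0,13.5],
  ],
  jaw=0.056,
)

```text
time: 22.58
eef_pos: [0.5071, 0.0981, 0.3004]
orientation: [[0.954, -0.3, -0.001], [-0.3, -0.954, 0.0], [-0.001, 0.0, -1.0]]
contact_force: [0.7, -0.7, -1.0]
width: 0.0558
grasp_force: 0.0
```

Run:
```python
from h import *
r,s=look("pkg_large",.014)
d=outline_of(r,"pkg_large")[0]
q=rect(r,d["pixels"],.014,s)
phi=min((q[4]+k*90 for k in range(-4,3)),key=lambda a:abs(a+107.5));print(phi)
go(q[0]/1000,q[1]/1000,.1725,phi)
```

```text
pkg_large 0.66 [307. 225.] 3320 [507.5  99.   39.9  37.6 161.8]
pkg_large 0.2 [110. 322.] 7163 [472.6 275.5 139.4  57.2  84.5]
-108.19999999999999
delta [ 0.0003 -0.0003  0.1281] [0.  0.  0.8] t 22.725
```

Call:
hand_motion(
  plan=[
    [0,-0.0005,0.05,0,0,0.5],
    [0,-0.0005,0.1,0,0,0.5],
    [0,-0.0005,0.12,0,0,0.5],
    [0,-0.0005,0.1275,0,0,0.5],
    [0,-0.0005,0.1275,0,0,0.5],
    [0,-0.0005,0.1275,0,0,0.5],
  ],
)

```text
time: 23.48
eef_pos: [0.5074, 0.0986, 0.1745]
orientation: [[0.951, -0.308, 0.002], [-0.308, -0.951, -0.0], [0.002, -0.0, -1.0]]
contact_force: [-0.5, 0.9, 0.0]
width: 0.056
grasp_force: 0.0
```

Call:
hand_motion(
  plan=[
    [0,0,0,0,0,0],
    [0,0,0,0,0,0],
    [0,0,0,0,0,0],
    [0,0,0,0,0,0],
  ],
  jaw=0,
)

```text
time: 23.98
eef_pos: [0.5071, 0.0984, 0.1741]
orientation: [[0.951, -0.308, 0.001], [-0.308, -0.951, -0.0], [0.001, -0.0, -1.0]]
contact_force: [-1.7, 0.1, 5.8]
width: 0.0371
grasp_force: 30.0
```

Call:
hand_motion(
  plan=[
    [0,0,-0.01,0,0,0],
    [0,0,-0.03,0,0,0],
    [0,0,-0.06,0,0,0],
    [0,0,-0.07,0,0,0],
    [0,0,-0.07,0,0,0],
  ],
)

```text
time: 24.6
eef_pos: [0.507, 0.0984, 0.2439]
orientation: [[0.951, -0.308, 0.001], [-0.308, -0.951, -0.0], [0.001, -0.0, -1.0]]
contact_force: [-1.1, 0.3, -1.4]
width: 0.0371
grasp_force: 30.0
```

Run:
```python
from h import *
go(.457,.354,.243,-96)
```

```text
delta [-0.1263 -0.2278  0.0008] [ -0.  -0. -12.] t 24.6
```

Call:
hand_motion(
  plan=[
    [-0.01,-0.018,0,0,0,-1],
    [-0.03,-0.054,0,0,0,-3],
    [-0.054,-0.098,0,0,0,-5],
    [-0.08,-0.145,0,0,0,-7],
    [-0.103,-0.187,0,0,0,-9.5],
    [-0.119,-0.215,0,0,0,-11.2],
    [-0.1263,-0.228,0,0,0,-12],
    [-0.1263,-0.228,0,0,0,-12],
    [-0.1263,-0.228,0,0,0,-12],
  ],
)

```text
time: 25.72
eef_pos: [0.4576, 0.3532, 0.2434]
orientation: [[0.994, -0.105, -0.001], [-0.105, -0.994, -0.001], [-0.001, 0.001, -1.0]]
contact_force: [0.6, -0.4, -0.6]
width: 0.0373
grasp_force: 30.0
```

Run:
```python
from h import *
r,s=look("tray_large",.009,tag="w5")
```

```text
tray_large 0.67 [422. 235.] 49993 [451.8 308.7 190.9  98.6  84. ]
tray_large 0.21 [383.  41.] 35464 [557.8 305.5 191.   39.7  85.3]
```

View pics/w5.png

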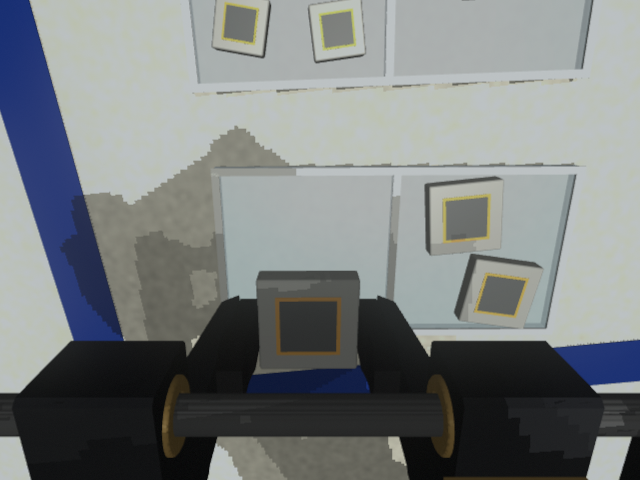

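The large package is level at (308,320), above the empty left half of tray_large. I'm shifting about 1.5 mm and lowering.

Call:
hand_motion(
  plan=[
    [-0.001,-0.0015,0.03,0,0,0],
    [-0.001,-0.0015,0.055,0,0,0],
    [-0.001,-0.0015,0.066,0,0,0],
    [-0.001,-0.0015,0.069,0,0,0],
    [-0.001,-0.0015,0.071,0,0,0],
    [-0.001,-0.0015,0.0718,0,0,0],
    [-0.001,-0.0015,0.0724,0,0,0],
    [-0.001,-0.0015,0.0724,0,0,0],
  ],
)

```text
time: 26.82
eef_pos: [0.4564, 0.3559, 0.1721]
orientation: [[0.995, -0.104, 0.001], [-0.104, -0.995, 0.0], [0.001, -0.001, -1.0]]
contact_force: [-1.5, -1.1, 5.5]
width: 0.0374
grasp_force: 30.0
```

Call:
hand_motion(
  plan=[
    [0,0,0,0,0,0],
    [0,0,0,0,0,0],
    [0,0,0,0,0,0],
    [0,0,-0.005,0,0,0],
    [0,0,-0.03,0,0,0],
    [0,0,-0.08,0,0,0],
    [0,0,-0.13,0,0,0],
    [0,0,-0.13,0,0,0],
  ],
  jaw=0.044,
)

```text
time: 27.82
eef_pos: [0.4565, 0.356, 0.3053]
orientation: [[0.995, -0.104, 0.007], [-0.104, -0.995, 0.004], [0.007, -0.004, -1.0]]
contact_force: [0.5, 0.5, -0.9]
width: 0.0439
grasp_force: 0.0
```

Run:
```python
from h import *
r,s=look("pkg_large",.012)
r=read_camera("scene");cv2.imwrite("pics/end.png",r["image"][:,:,::-1])
for n in P+S:
    for d in outline_of(r,n)[:1]: print(n,round(d["p"],2),np.round(d["centre"]),rect(r,d["pixels"],.012 if n in P else .009))
```

```text
pkg_large 0.83 [309. 227.] 3110 [456.8 357.1  39.4  37.8 174.2]
pkg_bar 0.84 [118. 266.] [ 596.6 -347.6   57.9   22.3    3.3]
pkg_large 0.73 [528. 215.] [459.9 354.5  46.5  40.6 174.7]
pkg_small 0.48 [480. 272.] [587.9 256.1  29.5  24.4 173.7]
pkg_disc 0.86 [191. 196.] [ 442.6 -251.4   44.2   36.2    9.9]
spreader_square 0.6 [378. 286.] [620.7  87.6  37.5  35.5  16.1]
spreader_round 0.79 [312. 289.] [625.5 -18.4  32.4  31.  142.4]
```

View pics/end.png

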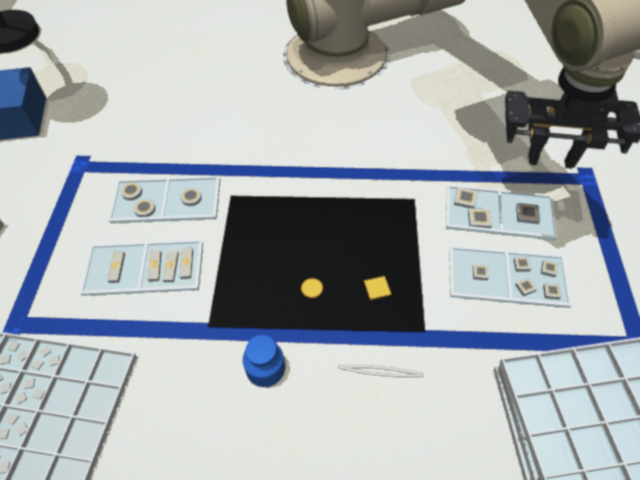

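The scene view shows all four packages flat and centred in their compartments: bar (118,266), disc (191,196), large (528,213) and small (480,272). Both spreaders, at (312,288) and (377,287), haven't moved, and the arm is clear.

```bash
python3 -c "
from rig import *
print(job_done())"
```

```text
the job is handed in; nothing more can be done
None
```

All four grey packages lie flat, gold side up, in the empty compartments of their matching trays; the gold spreaders were not moved, and I handed the job in after about 28 s of the 96 s allowed (no verdict was returned).

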